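# Set the backing nut and hold the bolt head behind the bracket

## Task

Pull the lever of the small press over to its stop, so that its ram drives the backing nut home against the bracket, and let the lever spring fully back. Then reach down into the narrow gap between the bracket and the heatsink, grip the hidden bolt head across its two flats so that it stands upright, and hold it firmly from turning, so that a colleague could tighten the nut: finish while still holding it. Do not disturb the three loose things lying around.

Things in the scene. Friction and masses are not known exactly. Their poses are not given: they have to be found in the camera images.
- fixture: Fixed assembly on an aluminium base plate (x -95 to +155 mm, 140 mm wide in y, 12 mm thick). Along its x axis stand a finned heatsink, a gap, an upright bracket and a small lever press. Origin on the bench top right under the bolt head; z up; x points from the gap to the press, roughly away from the robot.
- gap_mouth (a point): Middle of the open top of the gap, fixture (0, 0, 107) mm, level with the tops of bracket and heatsink. The gap is 46 mm wide (fixture x -23 to +23), open above and at both y ends, floor at z 12. Bracket: dark steel plate x +23 to +29, 110 mm wide. Heatsink: 90 mm wide, flat face at x -23, fins and black fan back to x -78 mm.
- press_top (a point): Middle of the top of the grey press body, fixture (102, 0, 105) mm: a block x +70 to +135, 58 mm wide, standing on the base plate. A level steel ram comes out of it towards the nut, on the bolt's axis.
- bolt_head (a point): Centre of the bolt's head in the middle of the gap, fixture (0, 0, 65) mm, 42 mm below the gap's mouth. Plain steel T-head: a bar 10 mm across its flats (its y), 32 mm long (its z), 12 mm deep along the bolt (its x). The bolt's axis is level, along the fixture's x; it can turn but not shift.
- bolt (a joint): Turn of the bolt about the fixture's +x axis, rad. 0: head upright, flats facing fixture +y and -y. Starts at 0.17 to 0.31; a weak spring washer (0.3 N m/rad, resting at 0.24, about 0.07 N m at upright) with a little friction turns it back when let go. Fingers shut on it along fixture y with 20 N or more turn it upright and keep it so. Range -0.5 to 0.5.
- lever_bar (a point): Middle of the black round crossbar on the press lever: 16 mm diameter, 84 mm long along fixture y, on a 12 mm steel rod from a pivot at fixture (105, 0, 95) mm, 135 mm from the bar. At rest it leans away from the gap, bar at fixture (164, 0, 217); at its stop towards the gap, bar at (59, 0, 222); upright on the way at z 230 mm.
- lever (a joint): Swing of the press lever towards the gap (bar moves to fixture -x), rad: 0 at rest, 0.8 at its stop. A spring returns it: 3 N at the bar to start, 9 to 10 N at the stop. It pushes the nut by the ram over the last two thirds of its swing.
- nut (a joint): Travel of the steel backing nut (flange 28 mm, hexagon 20 mm) along the bolt from its start, 8 mm off the bracket's press side, towards the bracket, m: 0 at the start, 0.008 home against the bracket. Only the ram moves it, and it stays where it is left.
- charger_mid (a point): Centre of a loose black power brick 45 x 85 x 75 mm high standing beside the fixture; to be left alone.
- relay_mid (a point): Centre of a loose white relay box 50 x 35 x 30 mm high beside the fixture; to be left alone.
- board_mid (a point): Centre of a loose circuit board 80 x 60 mm on 10 mm standoffs (25 mm high in all) beside the fixture; to be left alone.

How it is judged:
By the outcome, as a careful person would: the job done as asked, in the order asked, and still so for the second after the job is handed in, while the arm keeps its last pose, push and grip.
It also fails if it takes over 48 s, if anything falls off the work surface, if the arm or the gripper's body presses on something with over 40 N, if the wrist force passes 120 N, or if a joint passes its speed limit or range.

## Robot

A 7-joint arm with a two-finger parallel gripper is mounted at the origin on the work surface. World frame = base frame: x ahead of the robot, y to its left, z up, the work surface at z = 0. Lengths are in m, angles in rad, forces in N, time in s.
With the tool pointing down it reaches from about 0.425 to 0.925 m from the base axis. Payload 6.8 kg.
Tool frame: the origin (TCP) lies on the front face of the gripper's body, between the roots of the fingers; the fingertips stand 73 mm ahead of it and the grasp point (between the pads) lies 54 mm ahead of it (env.nose_length is the distance from the TCP to the fingertips, in m); z points along the fingers, y is the line along which they close (so a half turn about z gives the same grasp; the last joint's range is limited). The gripper opens to 85 mm and grips with 20 to 120 N. Pads are 22 mm wide; open, the fingers measure 114 mm over their backs; the gripper's body (76 mm by 85 mm) begins 54 mm behind the grasp point. The pads swing forward as they close: fully open they stand 13 mm farther back than shut.
Start: joints at [1.237, 0.477, 0.022, 1.555, -0.011, 1.109, -0.083], TCP at [0.151, -0.658, 0.304] pointing down, gripper open.
Joint ranges: [-2.96, 2.96], [-0.34, 2.1], [-1.41, 1.46], [0.24, 2.44], [-1.37, 4.51], [0.17, 1.92], [-2.96, 2.96]. Speed limits (rad/s): [2.39, 2.39, 3.14, 3.14, 3.14, 3.14, 3.14].

## Interface

Orientations are given as a unit quaternion [w, x, y, z].
In Python, from cell import env, kin, camera, calibration, job gives the robot as it stands. The module is installed in compiled form; this text tells all that it offers. Calls block until the motion is done:
- env.reach(position, orientation): joint-space move of the TCP to a pose.
- env.movel(position, velocity=0.15, rot=None, stop_force=None): straight line of the TCP; rot=None keeps the orientation; velocity is the mean speed in m/s. With stop_force (N) it stops when the force on the tool has changed by that much, and returns True; else False.
- env.goto_joints(angles): joint-space move.
- env.grip(opening, f_grip=None): finger opening in m; f_grip is the grip in N (None keeps the last); returns when the fingers have stopped.
- env.dwell(seconds).
- kin.inverse_kinematics(position, orientation): joint angles nearest the present ones, or None.
- env.get_state(): the state.
- camera(name): name is "scene" or "top"; returns (picture, depth): 384x512x3 uint8, blue, green, red; 384x512 float32, m along the optical axis (not along the pixel's ray), 0 where there is no reading.
- calibration(name): a dict with "fx", "fy", "cx", "cy" (pixels), "rvec" (rotation vector, rad) and "tvec" (3), from world to camera coordinates, as OpenCV has them. Camera axes: x right, y down, z forward; pixel columns grow to the right and rows downward; lengths in m; the calibration is good to about 2 mm. A picture is of the moment at which its call begins. calibration takes no time and is no camera call.
A pose or a line that the arm cannot do raises env.PlanningError and nothing moves.
- job.job_done(): hands the job in; it is judged then, once.
The state is a dict: "time": time; "qpos": joint angles; "joint_velocities": joint speeds; "joint_torque": joint torques, N m; "tcp_pos": TCP position; "orientation": TCP orientation; "force": force on the tool from outside, world axes, zero at the start; "torque": the same for the moment, N m; "opening": finger opening in m; "gripper_force": force on a finger pad.
Only numpy, scipy, OpenCV 4.12 (cv2) and the standard library are available. Lean on these libraries where they do the work, as an engineer would, in place of code of your own. Each camera call takes 0.05 s, during which the arm holds its last target. There are 200 camera calls.

## Working session

There is one attempt and no reset: what is moved stays moved. The work goes in short steps, each a Python script; the robot and the scene stay as the last script left them, time stands still between calls to the robot, and variables do not carry over. Pictures are saved under pics/ and viewed, at most 10 in all, crops included, and the job is handed in when it is done.

```bash
mkdir -p pics; python3 - <<'E'
from cell import env,camera,calibration
import cv2,numpy as np
for n in("scene","top"):
    p,d=camera(n); cv2.imwrite(f"pics/{n}0.png",p); np.save(f"pics/{n}0.npy",d)
    c=calibration(n);R=cv2.Rodrigues(np.array(c["rvec"],float))[0];print(n,c,"pos",-R.T@np.array(c["tvec"]).ravel())
s=env.get_state();print(s["time"],s["tcp_pos"],s["orientation"],s["opening"],env.nose_length)
E
```

```text
scene {'fx': 423.4501186893132, 'fy': 423.4501186893132, 'cx': 257.5623853382399, 'cy': 198.8209414005964, 'rvec': array([ 1.96848515,  1.83971711, -0.51506285]), 'tvec': array([-0.10642563, -0.40178632,  1.60618048])} pos [1.18337892 0.024618   1.16257588]
top {'fx': 355.50412776779467, 'fy': 355.50412776779467, 'cx': 258.3314356046082, 'cy': 192.07582826324298, 'rvec': array([ 2.12790099, -2.12205905,  0.22133043]), 'tvec': array([0.06403183, 0.58674244, 0.88134667])} pos [0.40512064 0.07755209 0.97724186]
0.1 [ 0.15102042 -0.65747745  0.30303485] [-7.80462719e-04  9.93632808e-01  1.12664158e-01 -1.47427247e-04] 0.08572462251743276 0.0726
```

View pics/scene0.png

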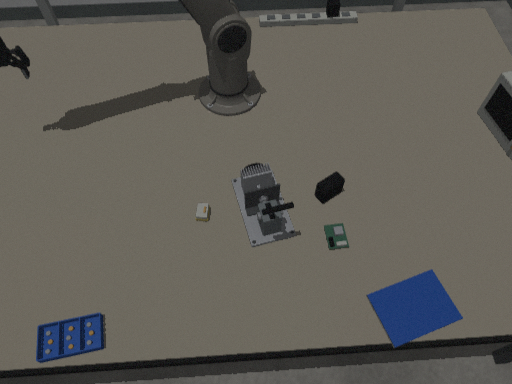

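View pics/top0.png

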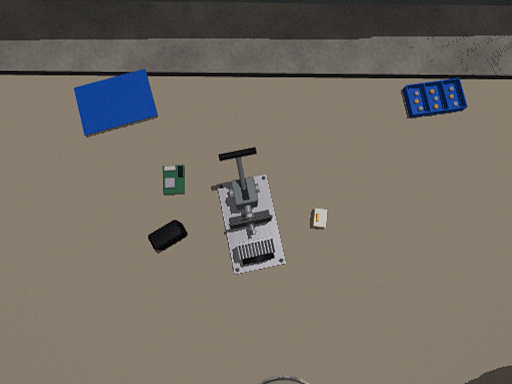

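The top view shows the plate with corners near (220,185), (265,177), (285,265) and (235,272). The lever bar is at about (237,154), the bracket near (250,218) and the heatsink near (256,250). The charger is at (168,236), the board at (174,180) and the relay at (320,218). Next I measure the fixture pose.

```bash
cat > h.py <<'E'
import numpy as np,cv2
from cell import calibration
def cam(n):
    c=calibration(n);R=cv2.Rodrigues(np.array(c["rvec"],float))[0];t=np.array(c["tvec"]).ravel()
    return c,R,t
def cast(n,uv,z):
    c,R,t=cam(n);uv=np.atleast_2d(uv).astype(float)
    r=np.c_[(uv[:,0]-c["cx"])/c["fx"],(uv[:,1]-c["cy"])/c["fy"],np.ones(len(uv))]@R
    o=-R.T@t; return o+r*((z-o[2])/r[:,2])[:,None]
def cloud(n,d):
    c,R,t=cam(n);v,u=np.indices(d.shape)
    P=np.stack([(u-c["cx"])/c["fx"]*d,(v-c["cy"])/c["fy"]*d,d],-1)
    return (P-t)@R
def proj(n,P):
    c,R,t=cam(n);p=np.atleast_2d(P)@R.T+t
    return np.c_[p[:,0]/p[:,2]*c["fx"]+c["cx"],p[:,1]/p[:,2]*c["fy"]+c["cy"]]
E
python3 - <<'E'
from h import *
p=cv2.imread("pics/top0.png");d=np.load("pics/top0.npy");W=cloud("top",d)
print("bench z",np.median(W[300:330,100:400,2]),np.std(W[300:330,100:400,2]))
# plate: bright & greyish
hsv=cv2.cvtColor(p,cv2.COLOR_BGR2HSV)
m=((hsv[...,2]>140)&(hsv[...,1]<45)).astype(np.uint8);m[:170]=0;m[290:]=0;m[:,:205]=0;m[:,295:]=0
cs=max(cv2.findContours(cv2.morphologyEx(m,cv2.MORPH_CLOSE,np.ones((3,3))),0,1)[0],key=cv2.contourArea)
X=cast("top",cs[:,0],.012)[:,:2]
r=cv2.minAreaRect((X*1000).astype(np.float32));print("plate",r,cv2.boxPoints(r))
for n in("top","scene"):
    d=np.load(f"pics/{n}0.npy");W=cloud(n,d);
    B=(W[...,2]>.19)&(W[...,2]<.25)&(abs(W[...,0]-.55)<.3)&(abs(W[...,1]-.05)<.25)
    if B.sum()>5:
        Q=W[B]; print(n,"bar n",len(Q),cv2.minAreaRect((Q[:,:2]*1000).astype(np.float32)),np.median(Q,0),Q[:,2].max())
    k=(abs(W[...,2]-.107)<.004)&(abs(W[...,0]-.55)<.3)&(abs(W[...,1]-.05)<.15)
    print("z107",W[k].mean(0),k.sum())
# loose objects
d=np.load("pics/top0.npy");W=cloud("top",d)
for nm,(u0,u1,v0,v1),lo in(("charger",(140,195,212,258),.05),("relay",(305,335,200,235),.015),("board",(155,195,158,200),.006)):
    Q=W[v0:v1,u0:u1].reshape(-1,3);Q=Q[Q[:,2]>lo];print(nm,len(Q),cv2.minAreaRect((Q[:,:2]*1000).astype(np.float32)),Q[:,2].max())
a=cv2.resize(p[140:285,200:300],None,fx=4,fy=4,interpolation=2)
s=cv2.imread("pics/scene0.png");b=cv2.resize(s[155:250,225:305],None,fx=5,fy=5,interpolation=2)
o=np.zeros((580,800,3),np.uint8);o[:580,:400]=a;o[:475,400:]=b;cv2.imwrite("pics/crop.png",o)
E
```

```text
bench z 0.00023454481498876918 0.06816816879900643
plate ((511.4175109863281, 87.59495544433594), (251.5217742919922, 141.28453063964844), 12.05412769317627) [[373.67694   130.41626  ]
 [403.18222    -7.7530575]
 [649.1581     44.77365  ]
 [619.65283   182.94296  ]]
top bar n 307 ((634.3076171875, 113.20462036132812), (27.293289184570312, 83.6195297241211), 12.475656509399414) [0.63784876 0.1130203  0.22289754] 0.228293858295726
z107 [0.52839224 0.09057192 0.10640015] 873
scene bar n 203 ((640.3458862304688, 114.2043228149414), (15.659750938415527, 84.72069549560547), 11.8020658493042) [0.64219332 0.1127884  0.2233185 ] 0.22977553106033177
z107 [0.52238887 0.08745683 0.1066087 ] 521
charger 640 ((461.9668884277344, 207.53173828125), (272.3974914550781, 79.40011596679688), 82.628662109375) 0.9772418635818617
relay 272 ((461.9411315917969, -31.8719482421875), (59.71428298950195, 239.2549285888672), 41.45526123046875) 0.9772418635818617
board 627 ((526.258544921875, 223.97950744628906), (368.6195373535156, 92.6343765258789), 36.293033599853516) 0.9772418635818617
```

View pics/crop.png

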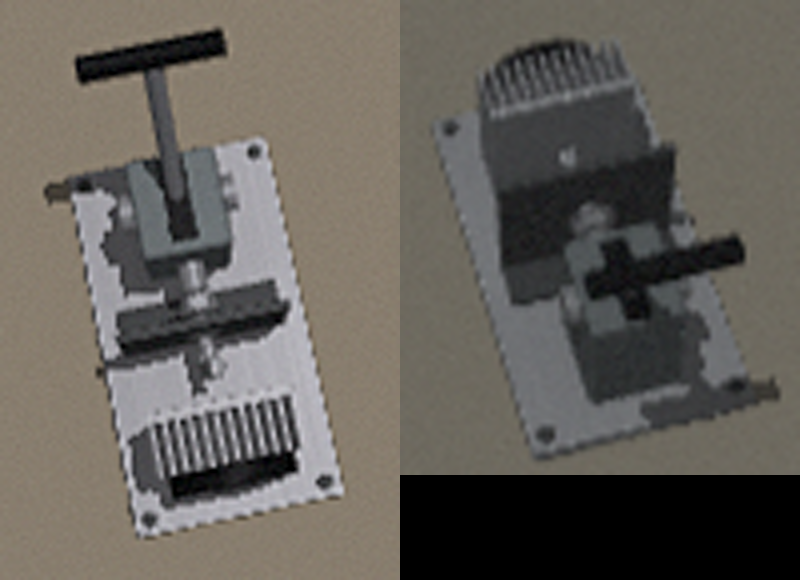

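The crops show the bar clear of everything, the nut between the press and the bracket, and the bolt head in the gap at about (205,355) of the enlarged top view. The plate gives the origin at about (0.482, 0.081) and a yaw of 12.05°. I'll check that against the bracket and heatsink, and test reachability.

```bash
cat >> h.py <<'E'
yaw=np.deg2rad(12.05);O=np.array([.4821,.0813,0])
Rf=np.array([[np.cos(yaw),-np.sin(yaw),0],[np.sin(yaw),np.cos(yaw),0],[0,0,1]])
def F(x,y,z): return O+Rf@np.array([x,y,z])/1000
Q=[0,np.cos(yaw/2),np.sin(yaw/2),0]
E
python3 - <<'E'
from h import *
from cell import kin
for n in("top","scene"):
    d=np.load(f"pics/{n}0.npy");W=cloud(n,d);f=((W-O)@Rf*1000);f[d==0]=0
    for nm,z,x0,x1 in(("bracket",107,10,40),("sink",107,-100,-15),("press",105,60,150),("bolthead",0,-15,15)):
        k=(abs(f[...,2]-z)<4)&(f[...,0]>x0)&(f[...,0]<x1)&(abs(f[...,1])<70)
        if nm=="bolthead":k=(f[...,2]>45)&(f[...,2]<90)&(f[...,0]>x0)&(f[...,0]<x1)&(abs(f[...,1])<20)
        q=f[k]
        if len(q)>5:print(n,nm,len(q),"x",np.percentile(q[:,0],[1,50,99]).round(1),"y",np.percentile(q[:,1],[1,50,99]).round(1),"z",np.median(q[:,2]).round(1), "yaw",np.rad2deg(np.arctan(np.polyfit(q[:,1],q[:,0],1)[0])).round(2))
for P in((200,0,350),(200,0,270),(70,0,270),(0,0,250),(0,0,119)):
    print(P,F(*P),kin.inverse_kinematics(F(*P),Q))
E
```

```text
top bracket 115 x [21.2 24.1 27.2] y [-54.9  -2.2  52.8] z 107.4 yaw -0.15
top sink 263 x [-61.9 -38.  -24.8] y [-44.9  -1.4  43.4] z 107.3 yaw 0.24
top press 536 x [ 68.9  98.5 131.8] y [-34.4   0.4  33.6] z 105.3 yaw -0.46
top bolthead 50 x [-7.5  0.7 14.3] y [-8.7 -0.6  7. ] z 72.9 yaw 1.49
scene bracket 91 x [19.3 24.3 27.9] y [-54.5  -4.2  51.3] z 107.3 yaw -0.27
scene sink 172 x [-64.6 -38.2 -24.7] y [-46.   -2.6  43.4] z 107.3 yaw 1.36
scene press 286 x [ 68.2 110.  132.7] y [-35.3  -4.3  28.1] z 105.5 yaw 0.8
scene bolthead 12 x [-9.1 -2.4  3.6] y [-8.9 -4.2 -0.4] z 82.0 yaw 7.67
(200, 0, 350) [0.67769316 0.12305304 0.35      ] [ 0.23614538  0.58124217 -0.78711975  1.42370898  0.41464695  1.30684007
 -1.9365543 ]
(200, 0, 270) [0.67769316 0.12305304 0.27      ] [ 0.20540463  0.63342906 -0.72526725  1.51320413  0.44178533  1.16384363
 -1.96051065]
(70, 0, 270) [0.55055761 0.09591356 0.27      ] [ 0.32648869  0.4292436  -0.77820007  1.83167228  0.34932106  1.02289622
 -1.95226581]
(0, 0, 250) [0.4821 0.0813 0.25  ] [ 0.37244827  0.3347872  -0.78830308  2.00501954  0.29772198  0.9178783
 -1.93208339]
(0, 0, 119) [0.4821 0.0813 0.119 ] [ 0.13186329  0.5015865  -0.52048176  2.10738652  0.41661317  0.63215128
 -2.03724303]
```

Everything agrees after a shift of about (-1.7, -1) mm. I'll correct the pose, then go behind the bar with the fingers straddling the rod and pull.

```bash
sed -i 's/^Q=/O=O+Rf@np.array([-.0017,-.0009,0])\nQ=/' h.py
python3 - <<'E'
from h import *
from cell import env,camera
env.grip(.035,60)
env.reach(F(205,0,380),Q);env.movel(F(205,0,270),.2)
def st(m):
    s=env.get_state();print(m,round(s["time"],2),((s["tcp_pos"]-O)@Rf*1000).round(1),(np.array(s["force"])@Rf).round(1),round(s["opening"],4))
st("down")
env.movel(F(95,0,270),.08);st("near")
h=env.movel(F(66,0,270),.04,stop_force=30);st(h)
env.dwell(.3);st("held")
p,d=camera("top");q,_=camera("scene")
a=cv2.resize(p[140:285,200:300],None,fx=4,fy=4,interpolation=2);b=cv2.resize(q[155:250,225:305],None,fx=5,fy=5,interpolation=2)
o=np.zeros((580,800,3),np.uint8);o[:580,:400]=a;o[:475,400:]=b;cv2.imwrite("pics/pull.png",o)
E
```

```text
down 4.65 [2.056e+02 1.000e-01 2.712e+02] [1.1 0.5 0.3] 0.035
near 6.17 [ 96.7   0.  271.6] [7.1 0.5 1.5] 0.0353
True 6.77 [ 7.750e+01 -2.000e-01  2.715e+02] [ 8.1 -0.2 -1.8] 0.0352
held 7.07 [ 7.780e+01 -2.000e-01  2.715e+02] [ 7.   0.6 -0.9] 0.0349
```

View pics/pull.png

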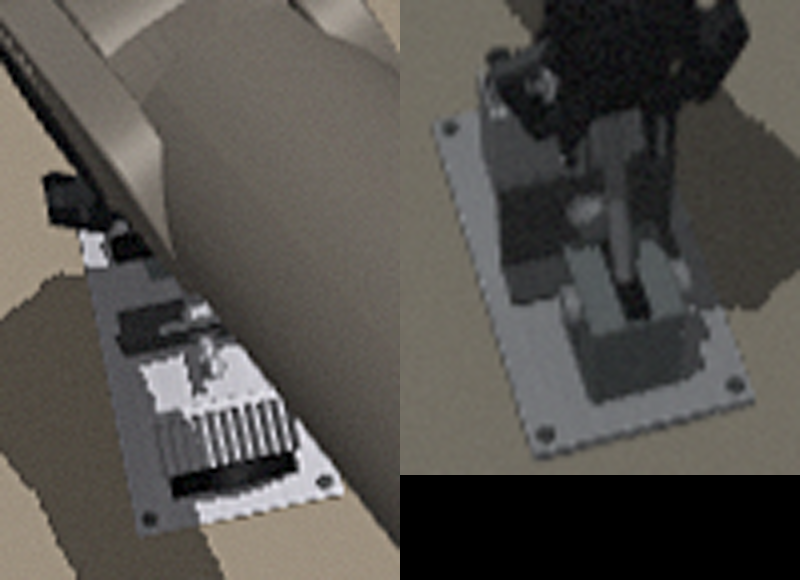

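The lever leans towards the gap with the fingers behind the bar, and the TCP is at x 77.5, which is where the stop should be. The stop tripped on a peak, so I'll lean on it slowly to be sure, then let the lever back.

```bash
python3 - <<'E'
from h import *
from cell import env,camera
def st(m):
    s=env.get_state();print(m,round(s["time"],2),((s["tcp_pos"]-O)@Rf*1000).round(1),(np.array(s["force"])@Rf).round(1),round(s["opening"],4))
for x in(77,76,75,74,73,72,71,70):
    h=env.movel(F(x,0,270),.01,stop_force=22);s=env.get_state();st((x,h))
    if h or (np.array(s["force"])@Rf)[0]>25:break
env.dwell(.2)
env.movel(F(150,0,270),.08);env.movel(F(215,0,270),.08);st("back")
env.dwell(.5)
env.movel(F(215,0,350),.2)
p,d=camera("top");q,e=camera("scene")
for n,dd in(("top",d),("scene",e)):
    f=(cloud(n,dd)-O)@Rf*1000
    k=(f[...,2]>195)&(f[...,2]<235)&(f[...,0]>40)&(f[...,0]<180)&(abs(f[...,1])<50)
    print(n,k.sum(),np.median(f[k],0) if k.any() else "")
b=cv2.resize(q[150:270,215:315],None,fx=5,fy=5,interpolation=2)[:600]
cv2.imwrite("pics/back.png",b)
E
```

```text
(77, False) 7.42 [ 7.880e+01 -1.000e-01  2.717e+02] [ 6.8 -0.8  1.3] 0.035
(76, False) 7.67 [ 7.770e+01 -1.000e-01  2.714e+02] [ 7.3 -0.7 -0.3] 0.0345
(75, False) 7.92 [ 7.670e+01 -1.000e-01  2.712e+02] [ 8.6 -0.7 -2.4] 0.035
(74, False) 8.17 [ 7.650e+01 -2.000e-01  2.713e+02] [11.1  0.6 -5.2] 0.0354
(73, False) 8.42 [ 7.620e+01 -2.000e-01  2.713e+02] [15.4 -0.1 -8. ] 0.0349
(72, False) 8.67 [ 7.590e+01 -2.000e-01  2.714e+02] [ 18.7   0.4 -10. ] 0.0352
(71, False) 8.92 [ 75.7  -0.3 271.5] [ 21.5  -0.1 -13. ] 0.0351
(70, False) 9.17 [ 75.4  -0.3 271.5] [ 24.    0.5 -15.8] 0.0351
back 11.48 [2.145e+02 1.000e-01 2.700e+02] [-0.3  0.4 -0.5] 0.035
top 300 [160.82758241   0.29132838 223.13825522]
scene 93 [167.20919252  13.98117728 222.5376988 ]
```

View pics/back.png

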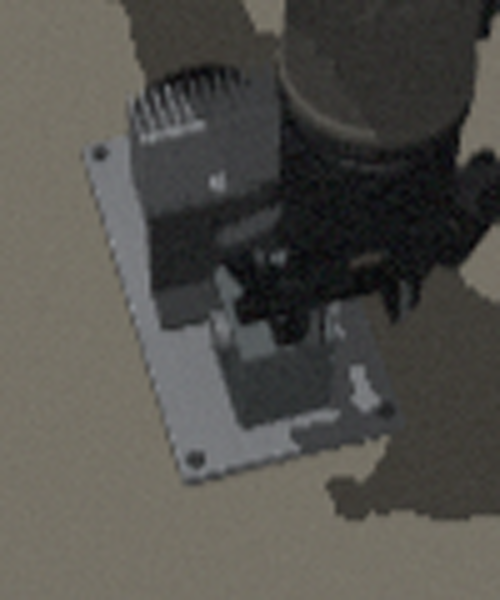

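A rigid stop showed at x≈76.5, where the force climbed steeply, and the lever is back at rest with its bar at 161–164. Next is the gap: I'll check the nut on the way, then descend with a force stop.

```bash
python3 - <<'E'
from h import *
from cell import env,camera
def st(m):
    s=env.get_state();print(m,round(s["time"],2),((s["tcp_pos"]-O)@Rf*1000).round(1),(np.array(s["force"])@Rf).round(1),round(s["opening"],4))
env.movel(F(215,0,385),.25);env.movel(F(0,0,385),.25);st("over")
n0=np.load("pics/scene0.npy")
q,e=camera("scene");p,d=camera("top")
for n,dd in(("before",n0),("after",e)):
    f=(cloud("scene",dd)-O)@Rf*1000
    k=(f[...,2]>60)&(f[...,2]<85)&(f[...,0]>29)&(f[...,0]<60)&(abs(f[...,1])<12)
    print(n,k.sum(),np.percentile(f[k],[5,50,95],axis=0).round(1).tolist() if k.any() else "")
a=cv2.resize(cv2.imread("pics/scene0.png")[155:255,220:300],None,fx=5,fy=5,interpolation=2)
b=cv2.resize(q[155:255,220:300],None,fx=5,fy=5,interpolation=2)
cv2.imwrite("pics/nut.png",np.hstack([a,b]))
E
```

```text
over 13.93 [ 7.000e-01 -3.000e-01  3.848e+02] [ 0.1  0.4 -0. ] 0.0351
before 43 [[34.6, -10.4, 65.9], [40.6, -2.2, 72.8], [45.8, 10.1, 81.4]]
after 38 [[29.8, -9.0, 62.0], [37.2, -1.7, 72.7], [44.8, 7.1, 78.4]]
```

View pics/nut.png

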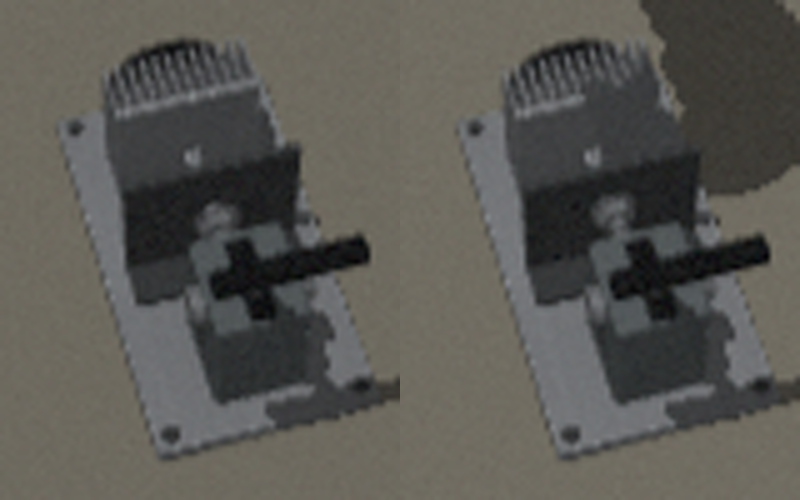

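The lever is back exactly at rest (identical in both pictures), and the nut has moved onto the bracket, at about (612,213) on the right against (218,218) before. Now descend and grip.

```bash
python3 - <<'E'
from h import *
from cell import env,camera
def st(m):
    s=env.get_state();print(m,round(s["time"],2),((s["tcp_pos"]-O)@Rf*1000).round(1),(np.array(s["force"])@Rf).round(1),(np.array(s["torque"])@Rf).round(2),round(s["opening"],4),s["gripper_force"])
env.grip(.042)
env.movel(F(0,0,195),.2);st("mouth")
h=env.movel(F(0,0,122),.06,stop_force=10);st(h)
if not h:
    env.grip(.0,30);st("gripped");env.dwell(.3);st("")
E
```

```text
mouth 15.38 [  0.7   0.2 196. ] [ 0.3 -0.1 -0.2] [ 0.02 -0.   -0.02] 0.042 0.0
False 16.74 [  0.3   0.  122.3] [-0.8 -1.1  0.1] [ 0.01 -0.01  0.04] 0.0419 0.0
gripped 17.12 [ 1.000e-01 -1.000e-01  1.223e+02] [-0.5 -1.1  3.3] [-0.05  0.17  0.04] 0.0095 33.31082006916404
 17.43 [ 1.000e-01 -1.000e-01  1.222e+02] [-0.8 -0.1  6.4] [-0.08  0.28  0.06] 0.0092 33.61069883219898
```

```bash
python3 - <<'E'
from h import *
from cell import env,camera
def st(m):
    s=env.get_state();print(m,round(s["time"],2),((s["tcp_pos"]-O)@Rf*1000).round(1),(np.array(s["force"])@Rf).round(1),(np.array(s["torque"])@Rf).round(2),round(s["opening"],4),s["gripper_force"])
env.grip(.0,60);st("60")
for i in range(3): env.dwell(.5);st("")
p,d=camera("top");q,e=camera("scene")
cv2.imwrite("pics/fin.png",np.hstack([cv2.resize(p[130:290,140:340],(400,320)),cv2.resize(q[140:260,190:350],(400,320))]))
E
```

```text
60 17.64 [ 1.000e-01 -1.000e-01  1.223e+02] [-1.3 -2.   6.9] [-0.14  0.31 -0.01] 0.009 59.87620761618018
 18.14 [ 1.000e-01 -1.000e-01  1.223e+02] [-1.6 -0.9  6.8] [-0.12  0.27  0.01] 0.0093 59.87580360844731
 18.64 [ 1.000e-01 -0.000e+00  1.223e+02] [-1.7 -2.1  6. ] [-0.06  0.35  0.02] 0.0089 59.875367637723684
 19.14 [ 2.000e-01 -1.000e-01  1.223e+02] [-1.2 -0.5  6.4] [-0.12  0.29 -0.02] 0.0093 59.87553600221872
```

View pics/fin.png

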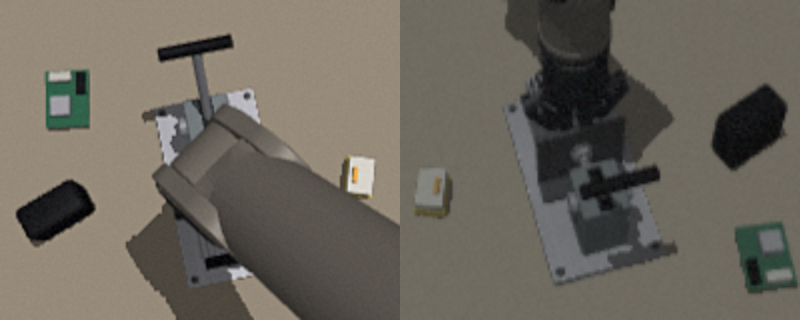

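The gripper is in the gap holding a steady 60 N at about 9–10 mm opening. The nut is at the bracket (582,153), the lever is at rest, and the three loose things have not moved. Handing in.

```bash
python3 -c "
from cell import job
print(job.job_done())"
```

```text
the job is handed in; nothing more can be done
None
```

I pulled the lever to its stop, which drove the nut up against the bracket in the pictures, and let it spring fully back. The bolt head is gripped across its flats with a steady 60 N, upright judging by the finger opening (about 9 mm). The three loose things look undisturbed, and the job is handed in at about 19 s.

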